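# Lock the hand mill with its shaft pin

### The arm

A 6-joint arm with a two-finger parallel gripper is mounted at the origin on a cart in front of the work surface, level with it; the furniture and walls round the work are solid. World frame = base frame: x ahead of the robot, y to its left, z up, the work surface at z = 0. Lengths are in m, angles in rad, forces in N, time in s.
With the tool pointing down it reaches from about 0.2 to 0.875 m from the base axis. Payload 3.4 kg.
Tool frame: the origin (TCP) lies on the mounting face of the last link; the fingertips stand 199 mm ahead of it and the grasp point (between the pads) lies 180 mm ahead of it (bot.tip_extent is the distance from the TCP to the fingertips, in m); z points along the fingers, y is the line along which they close (so a half turn about z gives the same grasp; the last joint's range is limited). The gripper opens to 94 mm and grips with 3 to 60 N. Pads are 16 mm wide; open, the fingers measure 119 mm over their backs; the gripper's body (75 mm by 177 mm) begins 78 mm behind the grasp point.
Start: joints at [-1.403, 0.276, 1.505, -0, 1.361, -0.121], TCP at [0.164, -0.551, 0.405] pointing down, gripper open.
Joint ranges: [-2.89, 2.89], [-0.75, 2.08], [0.22, 2.7], [-1.18, 4.32], [0.11, 2.71], [-2.7, 2.7]. Speed limits (rad/s): [2.57, 2.57, 3.14, 3.14, 3.14, 3.14].

### API

Orientations are given as [roll, pitch, yaw] about the fixed x, y, z axes, in that order (R = Rz(yaw) Ry(pitch) Rx(roll)).
In Python, from rig import telemetry, imaging, job, bot gives the robot as it stands.
- The arm moves only by the tool carry_out, never from a script. Its argument "increments" is one flat list of numbers, 7 for each row, row after row: the shift along the tool's x, y, z in mm, then the turn, a rotation vector about the tool's x, y, z in rad, then the closure, from 0 (fully open) to 1 (shut). A call has 1 to 5 rows; each row shifts and turns the commanded pose from where the row before left it, along the tool's axes as they then stand; what a row does not reach is not made up. A row lasts 1/8 s, in which the tool goes at most 62.5 mm and 10.7 degrees, less where a joint would pass 70% of its speed; a pose out of reach is approached as far as the arm can. A call with a gripper value outside its range is refused whole. The fingers move at their own pace and stop on an object; the grip force is fixed at half the most. Time passes only in rows, so rows that do not move let the fingers close. It gives the time, the measured TCP pose, the force, the opening and the grip force at its end, in the units of the state.
- telemetry.observe(): the state, without advancing time (a new reading comes with each control period).
- imaging.snapshot(name): name is "side" or "top"; returns (picture, depth): 384x512x3 uint8, blue, green, red; 384x512 float32, m along the optical axis (not along the pixel's ray), 0 where there is no reading.
- imaging.camera_params(name): a dict with "vfov" (degrees; the focal length in pixels is half the picture's height over the tangent of half this angle, whatever the lens; pixels are square), "cx", "cy" (the principal point, pixels), "D" ([k1, k2, p1, p2, k3] as OpenCV has them; the pictures are not rectified), "rvec" (rotation vector, rad) and "tvec" (3), from world to camera coordinates, as OpenCV has them. Camera axes: x right, y down, z forward; pixel columns grow to the right and rows downward; lengths in m; the calibration is good to about 2 mm. A picture is of the moment at which its call begins. camera_params takes no time and is no camera call.
- job.hand_in(): hands the job in; it is judged then, once.
The state is a dict: "clock": time; "joint_positions": joint angles; "joint_vel": joint speeds; "effort": joint torques, N m; "tool_pos": TCP position; "ee_rot": TCP orientation; "force": force on the tool from outside, world axes, zero at the start; "wrist_torque": the same for the moment, N m; "grip_width": opening from 0.0 (shut) to 1.0 (fully open); "gripper_force": force on a finger pad.
Only numpy, scipy, OpenCV 4.12 (cv2) and the standard library are available. Lean on these libraries where they do the work, as an engineer would, in place of code of your own. Each camera call takes 0.05 s, during which the arm holds its last target. There are 200 camera calls.

### The job

Lock the hand mill for cleaning: take the locking pin from its wooden stand, set it point down in the hole on top of the mill and let go; it stays high, standing on the shaft, because the shaft's cross-hole is turned away. Then turn the crank gently upward and over the top, away from the robot, until you feel the pin drop in and stop the crank, without forcing the crank against the pin. Finally press the pin fully home past its catch and leave everything alone, with the other things on the sideboard undisturbed.

Things in the scene. Friction and masses are not known exactly. Their poses are not given: they have to be found in the camera images.
- mill: Fixed hand mill, bare aluminium and steel: foot plate 150 x 112 mm, square bearing block 76 x 76 mm with a flat top 127 mm above the surface, a steel hopper 58 mm wide (top 136 mm up) behind it. Origin on the surface under the pin hole; z up, x toward the hopper, y left along the shaft to the crank. The hidden shaft is level along y, 36 mm thick, axis 85 mm up.
- mill_bore (a point): Centre of the mouth of the pin hole on the block's flat top, 127 mm above the surface. The hole is vertical, 12 mm wide, chamfered 3 mm, and crosses the shaft's axis: 23 mm of bearing cap, the shaft (crown 24 mm under the mouth) with one 13 mm cross-hole right through it, then a bore with a sprung ball catch 67 mm under the mouth.
- mill_hub (a point): Point on the shaft's axis level with the middle of the crank handle, 90 mm left (mill's y) of the pin hole, 85 mm above the surface; axes as the mill's. The handle's middle circles it in the mill's x-z plane at 62 mm radius. Crank angle = atan2(z, -x) of crank_grip in this frame: 0 points at the robot side, 1.57 up.
- crank_grip (a point): Middle of the crank's wooden handle: a freely spinning grip 52 mm long, 16 mm thick, level, parallel to the shaft, pointing left from a flat arm that is 34 mm from here toward the block. Start angle 0 to 1.5; the crank is clamped at an unknown angle to the cross-hole, which comes upright 0.45 to 1.3 rad further on, over the top. Stays where left; about 2 N turn it.
- stand: Turned wooden pin stand, fixed: foot 68 mm wide and 12 mm high, stem 37 mm wide tapering to 33 mm, top 88 mm above the surface, with an upright hole in which the pin hangs. Origin at the centre of its underside.
- pin_grip (a point): Centre of the steel pin's square head (22 x 22 mm along its x and y, 20 mm high), 102 mm above the pin's point; below it a collar 17 mm thick, 16 mm high, then a 10 mm shank 76 mm long, tapered to 5 mm at its point. Hangs by its collar. Its height over mill_bore: 78 mm standing on the shaft, about 38 dropped onto the catch, 26 fully home (collar on the block). Passing the catch takes about 10 N.
- crank: The crank arm, clamped on the shaft's end; origin on the shaft's axis under the pin hole. Once the pin has dropped in, the crank has about 0.1 rad of play and is then stopped by the pin, which bears about four times the handle's force: more than about 15 N at the handle is forcing it.
There are look-alikes about, which are no part of the job. Of the things like the part that bears pin_grip, leave any that is yellow; of the rest the larger one is meant.

How it is judged:
On the way, in this order (a step that is already met when the one before it is completed fails the run):
1. the pin stands upright in the mill's pin hole on the shaft, let go (horizontal distance between pin_grip and mill_bore below 0.01 m and z of pin_grip in the frame of mill between 0.197 and 0.213 m and contact force between the fingers and pin below 0.1 N), for 0.2 s.
2. with the crank turned, the pin has dropped by itself into the shaft's cross-hole (5 to 20 mm above home), not yet pressed (z of pin_grip in the frame of mill between 0.158 and 0.173 m and contact force between the fingers and pin below 0.1 N), for 0.2 s.
At the end, for the whole second after the job is handed in: The pin is fully home through the mill and its shaft: head centre within 5 mm of the hole's axis and within 3 mm of its seated height (26 mm above the mouth), at rest (horizontal distance between pin_grip and mill_bore below 0.005 m and z of pin_grip in the frame of mill between 0.15 and 0.156 m and linear speed of pin below 0.02 m/s); the robot touches nothing.
It fails at once if the crank is forced against the pin, or the pin against the shaft: more than 70 N between pin and shaft (about 17 N at the crank handle) (contact force between pin and shaft above 70 N).
It fails at once if something else on the sideboard is shifted by more than 3 cm (distance of any of vase_1, coffee_jug, mill_1, jar_1, flask, mug_3, teaspoon_1, lemon_1, candle_1 from where it was at the start of the episode above 0.03 m).
It also fails if it takes over 67 s, if anything falls off the work surface, if the arm or the gripper's body presses on something with over 40 N, if the wrist force passes 120 N, or if a joint passes its speed limit or range.

## Working session

There is one attempt and no reset: what is moved stays moved. The work goes in short steps, Python scripts to look and compute and a tool call to move; the robot and the scene stay as the last step left them, time stands still between calls to the robot, and variables do not carry over. Pictures are saved under pics/ and viewed, at most 10 in all, crops included, and the job is handed in when it is done.

Besides the shell and the picture viewer there is one more tool, called after "Emit:" as name(argument=value, ...) on one line, values as JSON. carry_out: Moves the arm, as the interface text tells. Its arguments: {"type":"object","properties":{"increments":{"type":"array","items":{"type":"number"}}},"required":["increments"]}

```bash
mkdir -p pics; cat > h.py <<'E'
import numpy as np, cv2
from rig import telemetry, imaging, job, bot
def snap(n,tag):
    p,d=imaging.snapshot(n); cv2.imwrite(f'pics/{tag}.png',p); np.save(f'pics/{tag}.npy',d); return p,d
def cam(n):
    c=imaging.camera_params(n); f=192/np.tan(np.radians(c['vfov'])/2)
    K=np.array([[f,0,c['cx']],[0,f,c['cy']],[0,0,1.]])
    return K,np.array(c['D'],float),cv2.Rodrigues(np.array(c['rvec'],float))[0],np.array(c['tvec'],float)
def cloud(n,d):
    K,D,R,t=cam(n); v,u=np.mgrid[:384,:512]
    q=cv2.undistortPoints(np.stack([u,v],-1).reshape(-1,1,2).astype(float),K,D).reshape(384,512,2)
    P=np.dstack([q*d[...,None],d]); W=(P-t)@R; W[d==0]=np.nan; return W
def ray_z(n,u,v,z):
    K,D,R,t=cam(n); q=cv2.undistortPoints(np.array([[[u,v]]],float),K,D)[0,0]
    o=-R.T@t; r=R.T@np.array([q[0],q[1],1]); return o+r*(z-o[2])/r[2]
def proj(n,X):
    K,D,R,t=cam(n); return cv2.projectPoints(np.array(X,float).reshape(-1,3),cv2.Rodrigues(R)[0],t,K,D)[0].reshape(-1,2)
E
python3 - <<'E'
from h import *
a=[snap(n,n+'0')[0] for n in('side','top')]
for n,p in zip(('side','top'),a): cv2.imwrite(f'pics/{n}0b.png',cv2.resize(p,(800,600),interpolation=cv2.INTER_CUBIC))
for n in('side','top'):
    K,D,R,t=cam(n); print(n,K[0,0],-R.T@t,R[2])
print(telemetry.observe())
E
```

```text
side 484.2441815915014 [-0.09408212  0.11499812  0.73521864] [ 0.66302841  0.13660048 -0.73602557]
top 360.5663741074502 [0.33784457 0.22079572 0.932799  ] [ 0.17170292 -0.00345001 -0.98514273]
{'clock': 0.1, 'joint_positions': array([-1.40301621e+00,  2.76509139e-01,  1.50593761e+00, -1.08940408e-05,
        1.36068650e+00, -1.20966806e-01]), 'joint_vel': array([ 1.33429084e-03, -1.61899119e-03, -3.87331435e-03,  6.59795741e-04,
        9.42741118e-06,  4.97860134e-04]), 'effort': array([ 1.71327738e-03, -4.05455089e+01, -2.37778813e+01,  7.02751265e-02,
        2.99028587e-02, -4.23755887e-05]), 'tool_pos': array([ 0.16371494, -0.55102611,  0.40393136]), 'ee_rot': array([-3.14006203e+00, -1.75333865e-04,  2.88749065e-01]), 'force': array([-0.22505309,  0.11481478,  0.35040484]), 'wrist_torque': array([-0.04063637,  0.04782773,  0.00089785]), 'gripper_force': 0.0, 'grip_width': 1.002155256076952}
```

View pics/side0b.png

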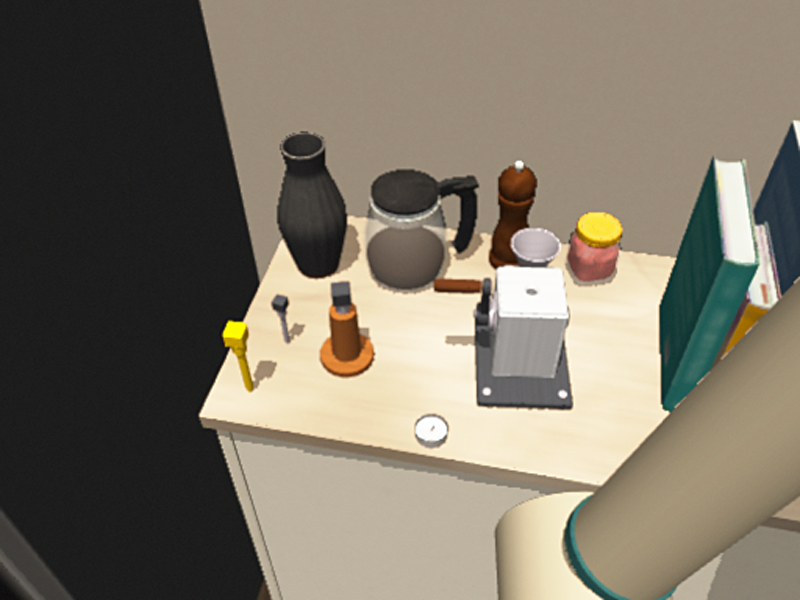

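View pics/top0b.png

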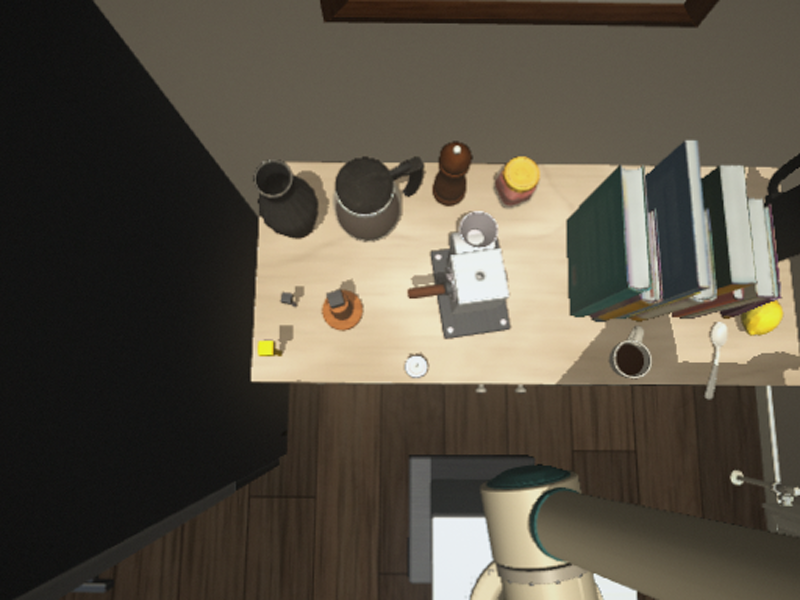

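The side view shows the stand with the dark pin, its head at about (342,295). A small dark look-alike is at (281,303) and the yellow one at (237,335). The mill bore is at (531,291) and the crank handle at (458,286). In the top view the pin head is at (336,298), the bore at (480,276), and the handle from (410,293) to (445,290).

```bash
python3 - <<'E'
from h import *
s=.64
def crop(n,c,w,h,k):
    p=cv2.imread(f'pics/{n}0.png'); x,y=[int(v*s) for v in c]
    return cv2.resize(p[y-h:y+h,x-w:x+w],None,fx=k,fy=k,interpolation=cv2.INTER_CUBIC),(x-w,y-h)
A,a=crop('top',(430,285),80,36,5); B,b=crop('side',(450,310),80,36,5)
print(a,b); cv2.imwrite('pics/c1.png',cv2.resize(np.vstack([A[:300],B[:300]]) if 0 else np.vstack([cv2.resize(A,(666,300)),cv2.resize(B,(666,300))]),None,fx=1,fy=1))
W={n:cloud(n,np.load(f'pics/{n}0.npy')) for n in('side','top')}
def at(n,u,v): 
    u,v=int(u*s),int(v*s); return np.round(np.nanmedian(W[n][v-1:v+2,u-1:u+2].reshape(-1,3),0),3)
for nm,n,u,v in [('pinhead','top',336,298),('pinhead','side',342,288),('bore','top',480,276),('bore','side',531,291),('h0','top',412,294),('h1','top',440,291),('h0','side',438,286),('h1','side',476,286),('hopper','top',478,230),('black','top',200,300),('black','top',100,300),('black','top',240,350),('books','top',600,170),('footFL','top',450,329),('footFR','top',502,321),('footBL','top',438,257)]:
    print(nm,n,at(n,u,v), ray_z('top',u*s,v*s,.127)[:2].round(3) if nm=='bore' and n=='top' else '')
P=W['top'].reshape(-1,3)
# block top plane
m=(abs(P[:,2]-.127)<.004)&(P[:,0]>.3)&(P[:,0]<.8)
w2=W['top']; b=m.reshape(384,512); b[:,:280]=0; b[:,330:]=0
pts=w2[b][:,:2]; r=cv2.minAreaRect((pts*1000).astype(np.float32)); print('blocktop',r,len(pts))
for n in W:
    Q=W[n].reshape(-1,3); h=Q[(Q[:,2]>.1)&(Q[:,2]<.125)&(abs(Q[:,1]-at('top',336,298)[1])<.06)&(abs(Q[:,0]-at('top',336,298)[0])<.06)]
    h=h[h[:,2]>.107]; print(n,'head',len(h),h.mean(0).round(4) if len(h) else '',h.min(0),h.max(0), cv2.minAreaRect((h[:,:2]*1000).astype(np.float32)))
E
```

```text
(195, 146) (208, 162)
pinhead top [0.477 0.307 0.124] 
pinhead side [0.478 0.308 0.124] 
bore top [0.517 0.094 0.104] [0.51  0.097]
bore side [0.517 0.098 0.12 ] 
h0 top [0.478 0.199 0.151] 
h1 top [0.483 0.159 0.151] 
h0 side [0.477 0.198 0.149] 
h1 side [0.483 0.158 0.151] 
hopper top [0.589 0.096 0.095] 
black top [0.488 0.542 0.018] 
black top [0.436 0.541 0.331] 
black top [ 0.425  0.542 -0.232] 
books top [ 0.732 -0.138 -0.001] 
footFL top [0.445 0.131 0.019] 
footFR top [0.46  0.046 0.017] 
footBL top [0.566 0.151 0.017] 
blocktop ((608.935546875, 98.58613586425781), (277.8279724121094, 118.88674926757812), 0.23575705289840698) 1141
side head 174 [0.4721 0.3084 0.1198] [0.46268876 0.29701837 0.10726532] [0.489735   0.32254336 0.12494804] ((475.4626159667969, 309.45538330078125), (23.851200103759766, 21.752302169799805), 18.129146575927734)
top head 95 [0.4758 0.3077 0.1216] [0.46364684 0.29572657 0.10748183] [0.48941802 0.32109318 0.12498041] ((476.64508056640625, 308.2555847167969), (21.79513931274414, 22.029184341430664), 17.015796661376953)
```

View pics/c1.png

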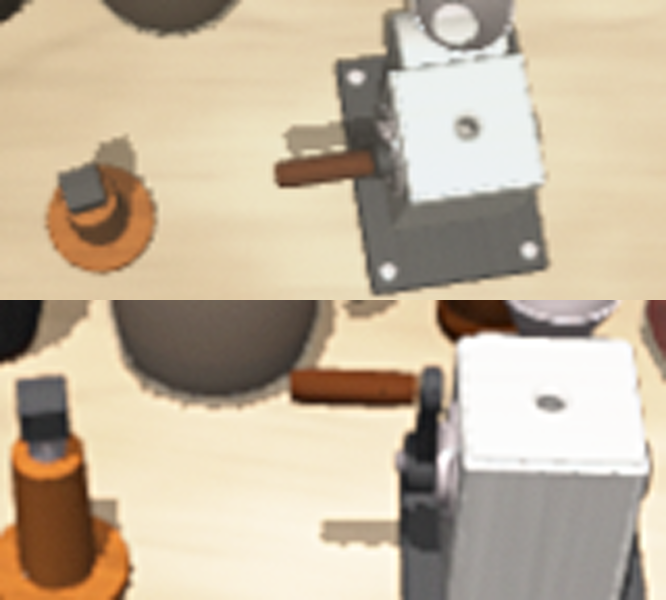

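```bash
python3 - <<'E'
from h import *
k=160/666
print('bore',ray_z('top',195+467*k,146+127*k,.127),ray_z('side',208+551*k,162+103*k,.127))
# block top by depth
for n in('top','side'):
    W=cloud(n,np.load(f'pics/{n}0.npy'))
    m=(abs(W[...,2]-.127)<.003)&(abs(W[...,0]-.515)<.06)&(abs(W[...,1]-.095)<.053)
    pts=(W[m][:,:2]*1000).astype(np.float32); print(n,len(pts),cv2.minAreaRect(pts),pts.mean(0),np.median(W[m][:,2]))
    h=W[(W[...,2]>.125)&(abs(W[...,0]-.48)<.03)&(W[...,1]>.15)&(W[...,1]<.23)]
    print(n,'handle',len(h),h.mean(0),h.min(0),h.max(0),np.polyfit(h[:,1],h[:,0],1))
    f=(W[...,2]>.085)&(W[...,2]<.092)&(abs(W[...,0]-.476)<.05)&(abs(W[...,1]-.308)<.05); print('standtop',W[f].mean(0))
E
```

```text
bore [0.51015655 0.09702274 0.127     ] [0.50925934 0.09616749 0.127     ]
top 903 ((525.0258178710938, 98.83583068847656), (100.57240295410156, 73.91954040527344), 7.4307475090026855) [513.46967  96.85359] 0.12622095944740597
top handle 166 [0.48366483 0.17702381 0.14998258] [0.47405417 0.15003483 0.13237593] [0.49807535 0.20302275 0.15544414] [-0.15749694  0.51154553]
standtop [0.47021922 0.30484304 0.0874233 ]
side 1288 ((519.7216796875, 105.99740600585938), (96.59811401367188, 90.8353500366211), 9.934258460998535) [511.3135    96.383385] 0.12675685882901816
side handle 275 [0.48054067 0.17614688 0.14929254] [0.47300597 0.15025816 0.13943037] [0.49567834 0.20268924 0.15440223] [-0.15320457  0.50752718]
standtop [0.47094376 0.30791265 0.08783333]
```

```bash
python3 - <<'E'
from h import *
W=np.vstack([cloud(n,np.load(f'pics/{n}0.npy')).reshape(-1,3) for n in('top','side')])
W=W[(W[:,0]>.35)&(W[:,0]<.75)&(W[:,1]<.5)&(W[:,1]>-.05)&(W[:,2]>.01)]
for x in np.arange(.36,.74,.03):
    print('%.2f'%x,[int(1000*np.r_[0,c[:,2]].max()) for y in np.arange(.48,-.05,-.03) for c in [W[(abs(W[:,0]-x)<.015)&(abs(W[:,1]-y)<.015)]]])
print([round(y,2) for y in np.arange(.48,-.05,-.03)])
E
```

```text
0.36 [0, 0, 0, 0, 0, 0, 0, 0, 0, 15, 15, 0, 0, 0, 0, 0, 0, 0]
0.39 [0, 0, 114, 114, 0, 0, 0, 0, 0, 17, 16, 0, 0, 0, 0, 0, 0, 0]
0.42 [0, 0, 114, 113, 0, 0, 0, 0, 0, 0, 0, 16, 18, 0, 0, 0, 0, 0]
0.45 [0, 0, 0, 0, 0, 123, 124, 12, 0, 0, 0, 19, 20, 19, 21, 22, 0, 0]
0.48 [0, 0, 0, 83, 0, 125, 127, 14, 0, 155, 154, 157, 129, 129, 129, 18, 0, 0]
0.51 [0, 0, 0, 0, 0, 12, 13, 11, 0, 0, 0, 152, 129, 129, 129, 16, 0, 0]
0.54 [0, 0, 0, 0, 0, 0, 0, 0, 0, 0, 0, 126, 137, 139, 130, 12, 0, 0]
0.57 [0, 0, 0, 100, 0, 0, 0, 0, 0, 0, 0, 21, 138, 137, 138, 0, 0, 0]
0.60 [0, 0, 202, 201, 201, 51, 144, 146, 144, 76, 0, 0, 137, 139, 137, 0, 0, 0]
0.63 [0, 0, 202, 176, 202, 107, 147, 147, 147, 139, 0, 0, 0, 0, 0, 0, 0, 0]
0.66 [0, 0, 200, 201, 201, 97, 147, 147, 146, 146, 140, 148, 149, 0, 54, 85, 85, 0]
0.69 [0, 0, 0, 0, 0, 0, 143, 146, 144, 143, 140, 166, 168, 33, 83, 85, 85, 0]
0.72 [0, 0, 0, 0, 0, 0, 431, 428, 424, 424, 423, 423, 424, 424, 424, 424, 425, 426]
[np.float64(0.48), np.float64(0.45), np.float64(0.42), np.float64(0.39), np.float64(0.36), np.float64(0.33), np.float64(0.3), np.float64(0.27), np.float64(0.24), np.float64(0.21), np.float64(0.18), np.float64(0.15), np.float64(0.12), np.float64(0.09), np.float64(0.06), np.float64(0.03), np.float64(-0.0), np.float64(-0.03)]
```

```bash
cat >> h.py <<'E'
def plan(tgt,yaw,n,g,src=None):
    from scipy.spatial.transform import Rotation as Ro
    s=telemetry.observe(); p,e=(s['tool_pos'],s['ee_rot']) if src is None else src
    R=Ro.from_euler('xyz',e); T=Ro.from_euler('xyz',[np.pi,0,yaw]); rv=(R.inv()*T).as_rotvec()
    d=(np.array(tgt)-p)*1000/n; rows=[]
    for i in range(n):
        Ri=R*Ro.from_rotvec(rv*i/n); rows.append(list(Ri.inv().apply(d).round(1))+list((rv/n).round(3))+[g])
    for i in range(0,n,5): print('[['+', '.join(','.join('%g'%x for x in r) for r in rows[i:i+5])+']]')
E
python3 -c "
from h import *
plan([.476,.3085,.41],1.875,18,0)"
```

```text
[[30.2,-40.8,-0.3,-0,-0,-0.088,0, 33.7,-38,-0.3,-0,-0,-0.088,0, 36.9,-34.9,-0.3,-0,-0,-0.088,0, 39.8,-31.5,-0.3,-0,-0,-0.088,0, 42.5,-27.9,-0.3,-0,-0,-0.088,0]]
[[44.8,-24,-0.3,-0,-0,-0.088,0, 46.7,-20,-0.3,-0,-0,-0.088,0, 48.3,-15.8,-0.3,-0,-0,-0.088,0, 49.5,-11.5,-0.3,-0,-0,-0.088,0, 50.3,-7.1,-0.3,-0,-0,-0.088,0]]
[[50.7,-2.7,-0.3,-0,-0,-0.088,0, 50.8,1.8,-0.3,-0,-0,-0.088,0, 50.4,6.3,-0.3,-0,-0,-0.088,0, 49.7,10.7,-0.3,-0,-0,-0.088,0, 48.5,15,-0.3,-0,-0,-0.088,0]]
[[47,19.2,-0.3,-0,-0,-0.088,0, 45.1,23.3,-0.3,-0,-0,-0.088,0, 42.9,27.2,-0.3,-0,-0,-0.088,0]]
```

Emit:
carry_out(increments=[30,-41,0,0,0,-0.088,0,34,-38,0,0,0,-0.088,0,37,-35,0,0,0,-0.088,0,40,-31.5,0,0,0,-0.088,0,42.5,-28,0,0,0,-0.088,0])

```text
clock: 0.72
tool_pos: [0.2509, -0.3103, 0.4044]
ee_rot: [-3.141, -0.0, 0.731]
force: [1.1, -0.5, 0.6]
grip_width: 1.0
gripper_force: 0.0
```

Emit:
carry_out(increments=[45,-24,0,0,0,-0.088,0,47,-20,0,0,0,-0.088,0,48,-16,0,0,0,-0.088,0,49.5,-11.5,0,0,0,-0.088,0,50,-7,0,0,0,-0.088,0])

```text
clock: 1.35
tool_pos: [0.3377, -0.0717, 0.4046]
ee_rot: [3.141, 0.0, 1.171]
force: [0.7, -0.3, -0.4]
grip_width: 0.998
gripper_force: 0.0
```

Emit:
carry_out(increments=[51,-3,0,0,0,-0.088,0,51,2,-1,0,0,-0.088,0,50,6,-1,0,0,-0.088,0,50,11,-1,0,0,-0.088,0,48.5,15,-1,0,0,-0.088,0])

```text
clock: 1.98
tool_pos: [0.4249, 0.1675, 0.4085]
ee_rot: [-3.141, 0.0, 1.612]
force: [0.2, -0.8, -0.5]
grip_width: 0.999
gripper_force: 0.0
```

Emit:
carry_out(increments=[47,19,0,0,0,-0.088,0,45,23,0,0,0,-0.088,0,43,27,0,0,0,-0.088,0,0,0,0,0,0,0,0,0,0,0,0,0,0,0])

```text
clock: 2.6
tool_pos: [0.476, 0.3083, 0.4079]
ee_rot: [-3.139, 0.001, 1.873]
force: [-0.0, -0.8, -0.4]
grip_width: 0.996
gripper_force: 0.0
```

```bash
python3 -c "
from h import *
s=telemetry.observe();print(s['clock'],s['tool_pos'],s['ee_rot'],s['joint_positions'])
plan([.476,.3085,.294],1.875,5,0)"
```

```text
2.6 [0.47601048 0.30833437 0.40791908] [-3.13947976e+00  1.06432685e-03  1.87275807e+00] [ 4.52365337e-01  2.62965541e-01  1.51518702e+00 -7.51470657e-04
  1.36568867e+00  1.50558595e-01]
[[0.1,0.1,22.8,-0,0,-0,0, 0.1,0,22.8,-0,0,-0,0, 0,0,22.8,-0,0,-0,0, 0,0,22.8,-0,0,-0,0, 0,0,22.8,-0,0,-0,0]]
```

Emit:
carry_out(increments=[0,0,28,0,0,0,0,0,0,28,0,0,0,0,0,0,28,0,0,0,0,0,0,28,0,0,0,0.3,0,0,0,0,0,0,0.6])

```text
clock: 3.22
tool_pos: [0.4753, 0.3068, 0.2951]
ee_rot: [-3.136, 0.001, 1.871]
force: [0.1, -1.2, 0.2]
grip_width: 0.826
gripper_force: 0.0
```

Emit:
carry_out(increments=[0,0,0,0,0,0,1,0,0,0,0,0,0,1,0,0,0,0,0,0,1,0,0,0,0,0,0,1])

```text
clock: 3.72
tool_pos: [0.4764, 0.3087, 0.2972]
ee_rot: [3.141, -0.0, 1.873]
force: [0.8, 0.5, -0.2]
grip_width: 0.398
gripper_force: 0.0
```

Emit:
carry_out(increments=[0,0,2,0,0,0,1,0,0,0,0,0,0,1,0,0,0,0,0,0,1,0,0,0,0,0,0,1])

```text
clock: 4.22
tool_pos: [0.4768, 0.3088, 0.2946]
ee_rot: [3.14, 0.0, 1.873]
force: [1.9, 0.3, -1.2]
grip_width: 0.232
gripper_force: 30.0
```

Emit:
carry_out(increments=[0,0,-15,0,0,0,1,0,0,-30,0,0,0,1,0,0,-40,0,0,0,1,0,0,-40,0,0,0,1,0,0,-35,0,0,0,1])

```text
clock: 4.85
tool_pos: [0.4754, 0.3084, 0.4568]
ee_rot: [-3.14, -0.0, 1.873]
force: [0.4, -0.1, -0.1]
grip_width: 0.231
gripper_force: 30.0
```

```bash
python3 -c "
from h import *
s=telemetry.observe();print(s['clock'],s['tool_pos'],s['ee_rot'],s['force'],s['gripper_force'])
plan([.5097,.0966,.445],1.873,5,1)"
```

```text
4.85 [0.47542693 0.30840328 0.45684814] [-3.14031589e+00 -1.83386523e-04  1.87290180e+00] [ 0.36739019 -0.0627901  -0.08158935] 29.99853640794754
[[-42.5,-6.1,2.4,-0,-0,-0,1, -42.5,-6.1,2.4,-0,-0,-0,1, -42.5,-6.1,2.4,-0,-0,-0,1, -42.5,-6.1,2.4,-0,-0,-0,1, -42.5,-6.1,2.4,-0,-0,-0,1]]
```

Emit:
carry_out(increments=[-42.5,-6,2,0,0,0,1,-42.5,-6,2,0,0,0,1,-42.5,-6,2,0,0,0,1,-42.5,-6,3,0,0,0,1,-42.5,-6,3,0,0,0,1])

```text
clock: 5.48
tool_pos: [0.51, 0.0957, 0.4432]
ee_rot: [-3.14, -0.001, 1.873]
force: [0.3, -0.6, 0.3]
grip_width: 0.23
gripper_force: 30.0
```

Emit:
carry_out(increments=[0,0,10,0,0,0,1,0,0,7,0,0,0,1,0,0,0,0,0,0,1])

```text
clock: 5.85
tool_pos: [0.5103, 0.0979, 0.425]
ee_rot: [-3.14, -0.001, 1.874]
force: [0.0, 0.5, -1.2]
grip_width: 0.233
gripper_force: 30.0
```

```bash
python3 - <<'E'
from h import *
s=telemetry.observe();print(s['clock'],s['tool_pos'],s['ee_rot'],s['force'],s['gripper_force'])
out=[]
for n in('top','side'):
    p,d=snap(n,n+'1'); u,v=proj(n,[.5097,.0966,.135])[0].astype(int); print(n,u,v)
    u=np.clip(u,50,461); out.append(cv2.resize(p[v-37:v+38,u-50:u+50],(400,300),interpolation=cv2.INTER_CUBIC)); print(u-50,v-37)
cv2.imwrite('pics/c2.png',cv2.resize(np.hstack(out),(800,300)))
E
```

```text
5.85 [0.51033071 0.09788937 0.42504024] [-3.13964819e+00 -1.06142419e-03  1.87413140e+00] [ 0.03093155  0.51508377 -1.2482133 ] 29.99883145093918
top 307 175
257 138
side 340 183
290 146
```

View pics/c2.png

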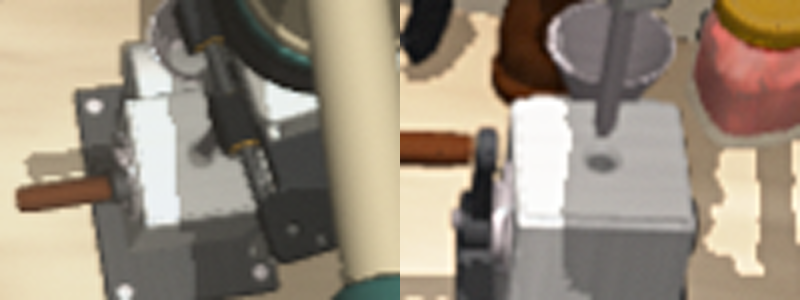

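The side crop shows the pin's point at about (341.2,179.2), just above the bore at (340.7,186.5). The top view shows the point beside the bore at about (309,174), with the gripper partly covering it.

```bash
python3 - <<'E'
from h import *
print(ray_z('side',340.75,186.5,.127),ray_z('side',341.2,179.2,.1425), ray_z('side',341.2,179.2,.145), ray_z('top',257+205/4,138+157/4,.127),ray_z('top',257+207/4,138+140/4,.1425))
E
```

```text
[0.50997923 0.0955758  0.127     ] [0.51227094 0.09682776 0.1425    ] [0.50971343 0.0969044  0.145     ] [0.50845507 0.09463032 0.127     ] [0.51493454 0.09576833 0.1425    ]
```

Emit:
carry_out(increments=[-0.5,-1,5,0,0,0,1,0,0,6,0,0,0,1,0,0,6,0,0,0,1,0,0,5,0,0,0,1,0,0,0,0,0,0,1])

```text
clock: 6.58
tool_pos: [0.5103, 0.0961, 0.4033]
ee_rot: [3.141, -0.0, 1.873]
force: [1.1, 0.5, -0.3]
grip_width: 0.229
gripper_force: 30.0
```

Emit:
carry_out(increments=[0,0,5,0,0,0,1,0,0,5,0,0,0,1,0,0,3,0,0,0,1,0,0,0,0,0,0,1])

```text
clock: 7.08
tool_pos: [0.5105, 0.0962, 0.3904]
ee_rot: [3.141, 0.0, 1.873]
force: [2.8, 1.0, -1.1]
grip_width: 0.228
gripper_force: 30.0
```

Emit:
carry_out(increments=[0,-0.7,3,0,0,0,1,0,0,0,0,0,0,1,0,0,0,0,0,0,1])

```text
clock: 7.45
tool_pos: [0.51, 0.096, 0.3878]
ee_rot: [3.14, 0.0, 1.873]
force: [4.3, 2.1, -0.3]
grip_width: 0.232
gripper_force: 30.0
```

Emit:
carry_out(increments=[0,0,0,0,0,0,0.6,0,0,0,0,0,0,0.4,0,0,0,0,0,0,0.2,0,0,0,0,0,0,0.2,0,0,0,0,0,0,0.2])

```text
clock: 8.07
tool_pos: [0.5094, 0.0959, 0.3876]
ee_rot: [-3.141, 0.0, 1.873]
force: [0.6, 0.7, 0.3]
grip_width: 0.726
gripper_force: 0.0
```

Emit:
carry_out(increments=[0,0,-20,0,0,0,0.2,0,0,-30,0,0,0,0.2,0,0,-30,0,0,0,0.2,0,0,-20,0,0,0,0.2,0,0,0,0,0,0,0.2])

```text
clock: 8.7
tool_pos: [0.5097, 0.0959, 0.4891]
ee_rot: [3.138, 0.001, 1.873]
force: [-0.2, 0.3, -0.2]
grip_width: 0.797
gripper_force: 0.0
```

```bash
cat >> h.py <<'E'
def pinz():
    for n in('side','top'):
        W=cloud(n,imaging.snapshot(n)[1]).reshape(-1,3)
        m=W[(np.hypot(W[:,0]-.51,W[:,1]-.096)<.022)&(W[:,2]>.14)&(W[:,2]<.235)]
        if len(m)>10:
            t=np.percentile(m[:,2],95); h=m[m[:,2]>t-.006]; print(n,len(m),'top z',t.round(4),'headc',h[:,:2].mean(0).round(4))
        else: print(n,'hidden')
E
python3 - <<'E'
from h import *
s=telemetry.observe();print(s['clock'],s['tool_pos'],s['force'])
pinz()
E
```

```text
8.7 [0.50967196 0.09592154 0.48909797] [-0.19104933  0.30563477 -0.16908104]
side 396 top z 0.2166 headc [0.5066 0.0968]
top 148 top z 0.2153 headc [0.5079 0.0966]
```

```bash
python3 -c "
from h import *
plan([.448,.1836,.43],1.726,3,1)
plan([.448,.1836,.329],1.726,3,1,([.448,.1836,.43],[np.pi,0,1.726]))"
```

```text
[[34,-10.8,19,-0,-0,0.049,1, 33.4,-12.4,19,-0,-0,0.049,1, 32.8,-14.1,19,-0,-0,0.049,1]]
[[-0,-0,33.7,0,0,0,1, -0,-0,33.7,0,0,0,1, -0,-0,33.7,0,0,0,1]]
```

Emit:
carry_out(increments=[34,-11,10,0,0,0.049,1,33.5,-12.5,20,0,0,0.049,1,33,-14,28,0,0,0.049,1,0,0,0,0,0,0,1,0,0,0,0,0,0,1])

```text
clock: 9.43
tool_pos: [0.4485, 0.1836, 0.4295]
ee_rot: [3.141, 0.001, 1.727]
force: [0.5, -0.3, 0.3]
grip_width: 0.303
gripper_force: 0.0
```

Emit:
carry_out(increments=[0,0,34,0,0,0,1,0,0,34,0,0,0,1,0,0,33,0,0,0,1,0,0,0,0,0,0,1])

```text
clock: 9.93
tool_pos: [0.4483, 0.1828, 0.3273]
ee_rot: [-3.138, 0.001, 1.725]
force: [-0.1, -0.5, 0.6]
grip_width: 0.007
gripper_force: 0.0
```

```bash
python3 - <<'E'
from h import *
s=telemetry.observe();print(s['clock'],s['tool_pos'],s['ee_rot'],s['force'],s['grip_width'])
pinz()
p=snap('side','s2')[0]; cv2.imwrite('pics/s2c.png',cv2.resize(p[100:300,180:440],(780,600),interpolation=cv2.INTER_CUBIC))
E
```

```text
9.925 [0.44829268 0.18283867 0.32730526] [-3.13780708e+00  8.89026596e-04  1.72458576e+00] [-0.11956763 -0.51986649  0.60442835] 0.006569500558907842
side 396 top z 0.2164 headc [0.5069 0.0967]
top hidden
```

View pics/s2c.png

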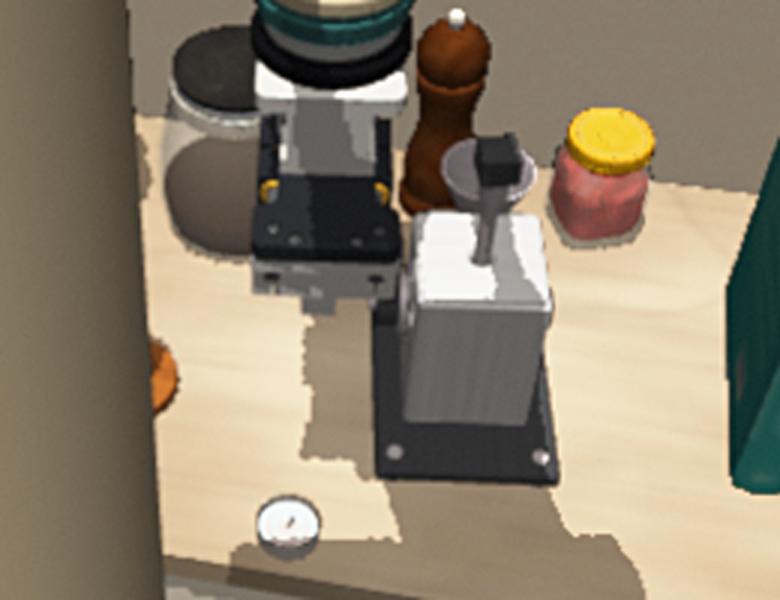

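Emit:
carry_out(increments=[0,5,0,0,0,0,1,0,5,0,0,0,0,1,0,5,0,0,0,0,1,0,4,0,0,0,0,1,0,4,0,0,0,0,1])

```text
clock: 10.7
tool_pos: [0.4705, 0.1874, 0.3283]
ee_rot: [-3.14, 0.0, 1.726]
force: [-2.1, 0.9, -0.2]
grip_width: 0.005
gripper_force: 0.9
```

Emit:
carry_out(increments=[0,3,0,0,0,0,1,0,3,0,0,0,0,1,0,2,0,0,0,0,1,0,0,0,0,0,0,1])

```text
clock: 11.2
tool_pos: [0.4789, 0.1887, 0.3287]
ee_rot: [3.141, 0.0, 1.726]
force: [-1.3, 1.0, -0.3]
grip_width: 0.003
gripper_force: 0.5
```

```bash
python3 -c "
from h import *
pinz()"
```

```text
side 369 top z 0.2158 headc [0.499  0.0947]
top 133 top z 0.2145 headc [0.4998 0.0947]
```

Emit:
carry_out(increments=[0,1.5,0,0,0,0,1,0,1.5,0,0,0,0,1,0,1,0,0,0,0,1,0,0,0,0,0,0,1])

```text
clock: 11.8
tool_pos: [0.4827, 0.1893, 0.3286]
ee_rot: [3.141, 0.0, 1.726]
force: [-2.2, 0.9, -0.2]
grip_width: 0.005
gripper_force: 0.7
```

```bash
python3 -c "
from h import *
pinz()"
```

```text
side 368 top z 0.2153 headc [0.499  0.0948]
top 133 top z 0.2148 headc [0.5002 0.0948]
```

Emit:
carry_out(increments=[0,1.5,0.5,0,0,0,1,0,1.5,0.5,0,0,0,1,0,1,0,0,0,0,1,0,0,0,0,0,0,1])

```text
clock: 12.4
tool_pos: [0.4867, 0.1899, 0.3276]
ee_rot: [3.141, 0.0, 1.726]
force: [-1.4, 0.4, -0.4]
grip_width: 0.01
gripper_force: 0.6
```

```bash
python3 -c "
from h import *
pinz()"
```

```text
side 372 top z 0.2147 headc [0.4996 0.0949]
top 134 top z 0.2141 headc [0.5001 0.0951]
```

Emit:
carry_out(increments=[0,1,0.5,0,0,0,1,0,1,0.5,0,0,0,1,0,1,0,0,0,0,1,0,0,0,0,0,0,1])

```text
clock: 13.0
tool_pos: [0.4896, 0.1904, 0.3266]
ee_rot: [3.141, 0.0, 1.726]
force: [-0.7, 0.2, -0.3]
grip_width: 0.002
gripper_force: 0.6
```

```bash
python3 -c "
from h import *
pinz()"
```

```text
side 271 top z 0.174 headc [0.5075 0.0964]
top 121 top z 0.173 headc [0.5086 0.0965]
```

Emit:
carry_out(increments=[0,1,0.5,0,0,0,1,0,1,0.5,0,0,0,1,0,1,0,0,0,0,1,0,0,0,0,0,0,1])

```text
clock: 13.6
tool_pos: [0.4926, 0.1908, 0.3256]
ee_rot: [3.141, 0.0, 1.726]
force: [-1.5, 1.3, -0.3]
grip_width: 0.004
gripper_force: 0.7
```

```bash
python3 -c "
from h import *
pinz()"
```

```text
side 272 top z 0.174 headc [0.5074 0.0961]
top 120 top z 0.1733 headc [0.5087 0.0964]
```

Emit:
carry_out(increments=[0,-10,0,0,0,0,1,0,-20,0,0,0,0,1,0,0,-40,0,0,0,1,0,0,-45,0,0,0,1,0,0,0,0,0,0,1])

```text
clock: 14.32
tool_pos: [0.4634, 0.1862, 0.4144]
ee_rot: [3.133, -0.0, 1.726]
force: [0.7, -0.6, -0.5]
grip_width: 0.007
gripper_force: 0.0
```

```bash
python3 -c "
from h import *
print(telemetry.observe()['tool_pos'])
plan([.5095,.0965,.41],1.726,3,1)"
```

```text
[0.46342357 0.1862324  0.41438827]
[[-31.9,10.5,1.6,0.003,-0,-0,1, -31.9,10.5,1.5,0.003,-0,-0,1, -31.9,10.5,1.5,0.003,-0,-0,1]]
```

Emit:
carry_out(increments=[-32,10.5,0,0,0,0,1,-32,10.5,0,0,0,0,1,-32,10.5,0,0,0,0,1,0,0,18,0,0,0,1,0,0,14,0,0,0,1])

```text
clock: 14.95
tool_pos: [0.5083, 0.0957, 0.3769]
ee_rot: [-3.14, 0.0, 1.725]
force: [0.3, -0.0, 0.3]
grip_width: 0.006
gripper_force: 0.0
```

Emit:
carry_out(increments=[0,0,0,0,0,0,1,0,0,4,0,0,0,1,0,0,3,0,0,0,1,0,0,3,0,0,0,1,0,0,0,0,0,0,1])

```text
clock: 15.58
tool_pos: [0.5091, 0.0963, 0.3697]
ee_rot: [3.139, 0.0, 1.726]
force: [-0.4, -0.1, 3.2]
grip_width: 0.003
gripper_force: 2.0
```

Emit:
carry_out(increments=[0,0,1.5,0,0,0,1,0,0,1.5,0,0,0,1,0,0,0,0,0,0,1])

```text
clock: 15.95
tool_pos: [0.5085, 0.0962, 0.3654]
ee_rot: [-3.141, 0.0, 1.726]
force: [-1.1, 0.4, 1.4]
grip_width: 0.008
gripper_force: 0.0
```

Emit:
carry_out(increments=[0,0,1.5,0,0,0,1,0,0,1.5,0,0,0,1,0,0,0,0,0,0,1])

```text
clock: 16.32
tool_pos: [0.509, 0.0962, 0.3633]
ee_rot: [3.14, 0.0, 1.726]
force: [0.1, -0.1, 3.8]
grip_width: 0.006
gripper_force: 1.8
```

Emit:
carry_out(increments=[0,0,1.5,0,0,0,1,0,0,1,0,0,0,1,0,0,0,0,0,0,1])

```text
clock: 16.7
tool_pos: [0.509, 0.0964, 0.3623]
ee_rot: [3.139, 0.0, 1.726]
force: [-2.4, 1.1, 13.4]
grip_width: 0.002
gripper_force: 6.9
```

```bash
python3 -c "
from h import *
pinz(); s=telemetry.observe(); print(s['tool_pos'],s['force'])"
```

```text
side 322 top z 0.1949 headc [0.4982 0.0952]
top 11 top z 0.1772 headc [0.4971 0.0955]
[0.50902911 0.09631975 0.36232608] [-1.99206995  0.22447388 13.24659   ]
```

Emit:
carry_out(increments=[0,0,1,0,0,0,1,0,0,0,0,0,0,1])

```text
clock: 17.05
tool_pos: [0.509, 0.0964, 0.3622]
ee_rot: [3.138, 0.0, 1.726]
force: [-3.7, 0.9, 19.2]
grip_width: 0.003
gripper_force: 9.3
```

Emit:
carry_out(increments=[0,0,-10,0,0,0,1,0,0,-40,0,0,0,1,0,0,-50,0,0,0,1,40,-40,0,0,0,0,1,0,0,0,0,0,0,1])

```text
clock: 17.68
tool_pos: [0.4606, 0.1307, 0.4593]
ee_rot: [-3.14, -0.001, 1.728]
force: [-0.4, -0.2, -0.6]
grip_width: 0.005
gripper_force: 0.0
```

```bash
python3 - <<'E'
from h import *
pinz()
p=snap('side','s3')[0]; cv2.imwrite('pics/s3c.png',cv2.resize(p[100:300,180:440],(780,600),interpolation=cv2.INTER_CUBIC))
E
```

```text
side 249 top z 0.1651 headc [0.5105 0.0955]
top hidden
```

View pics/s3c.png

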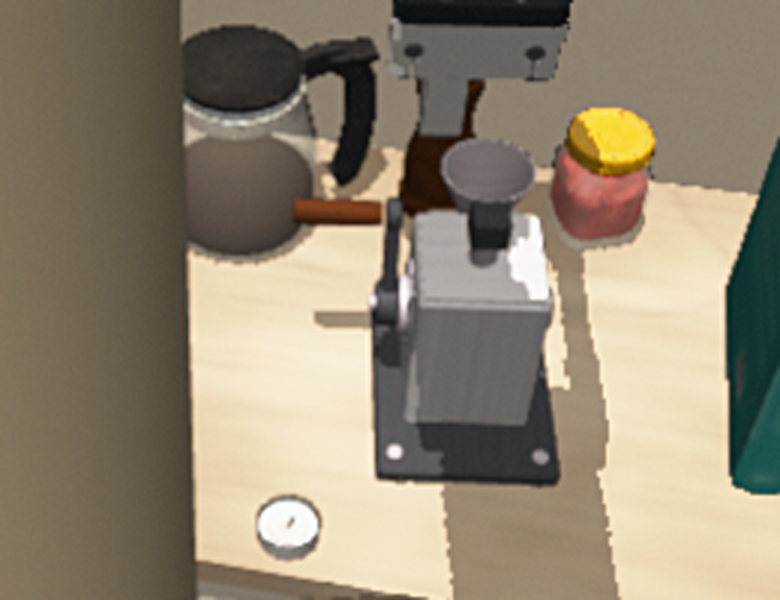

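The picture shows the pin head sitting low, with its collar on the block, at about (490,225). The crank handle is up at (340,211), and the gripper is clear of everything.

```bash
python3 -c "
from h import *
print(job.hand_in())"
```

```text
the job is handed in; nothing more can be done
None
```

The mill is locked: the pin stood on the shaft, dropped in when the crank was turned, and was pressed home until it stopped firm at 19 N; the job was handed in at about 18 s, and no verdict came back.

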